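# Nip the glued notebook in the book press

### The job

The notebook on the bed of the book press has just been glued and must be clamped while it dries. Turn the press's cross handle clockwise (seen from above) by pushing one of its arms round with a fingertip - do not grip the handle - until the platen is down and holds the notebook pack firmly and the handle has gone stiff; do not force it beyond that. Leave the press closed and the pack where it lies, and leave the other things on the table alone.

Things in the scene. Friction and masses are not known exactly. Their poses are not given: they have to be found in the camera images.
- press: Nipping press fixed to the table: dark cast base 220 mm (x) by 320 mm (y), bed (upper face of base) 36 mm above the table; columns at y = -138 and +138 mm; cross-beam top at 194 mm, nuts on it up to 209 mm. Origin on the table under the base's centre, z up; the upright screw passes through its x, y.
- handle_hub (a point): Centre of the cross handle's hub, on the screw's axis at mid-height of the arms, 256 mm above the table with the screw fully up. Four level arms, 12 mm thick, run along this frame's +x, -x, +y, -y, each to a 28 mm black ball centred 106 mm out; hub 48 mm across, so the arm is bare from 24 to 92 mm out. z up. The frame turns with the handle and sinks with it, 1.3 mm per rad.
- handle (a joint): Angle of the handle, rad: 0 with the screw fully up, growing clockwise seen from above as the screw goes down, 8 mm per turn; starts between 0.1 and 1.6. The platen meets the pack at about 3.2; then it stiffens steadily. Pushing square to an arm 80 mm out takes about 4 N in free turning, 8 N at 3.3, 12 N at 3.4, 18 N at 3.5; 3.3 to 3.5 is firm. Let go, it stays, or springs back to about 3.3 and is still firm.
- platen: The press's steel platen, 160 mm (x) by 200 mm (y) by 16 mm, under the end of the screw between the columns. Origin at the centre of its underside, axes as the press; 80 mm above the table with the screw fully up. It slides straight down as the handle turns clockwise and does not turn.
- pack: The work, already in place under the platen: a blue cloth-backed notebook between two plywood pressing boards, one loose stack 180 mm (x) by 170 mm (y) by 40 mm high lying flat on the bed. Origin at the centre of its underside. To be clamped where it lies.
- brush_jar: Bystander: glass jar of 72 mm diameter with brushes standing in it, 235 mm high in all, the brushes leaning out to 40 mm from its centre. Origin at the centre of its foot.
- ball_stand: Bystander: white foam ball of 70 mm diameter on a thin stick in an 85 mm square wooden block, 200 mm high in all. Origin at the centre of its foot.
- paint_bottle: Bystander: white paint bottle, 52 mm diameter, 125 mm high. Origin at the centre of its foot.
- paint_tube: Bystander: blue paint tube, 150 mm long (its x), 36 mm wide, 31 mm high, lying. Origin under its middle.
- scissors: Bystander: scissors with blue handles, about 165 mm long (its x), 85 mm wide, 10 mm high, lying. Origin at the rivet, on the table.
- notebook: Bystander: finished grey notebook, 150 by 146 by 24 mm, lying flat. Origin at the centre of its underside.
- water_cup: Bystander: empty white cup, 72 mm across the rim, 85 mm high. Origin at the centre of its foot.
There are look-alikes about, which are no part of the job. What is shaped like the pack but black or yellow is not meant.

How it is judged (in metres and radians):
At the end, for the whole second after the job is handed in: The platen presses on the notebook pack with more than 80 N (reached within about 0.1 rad past the angle at which it meets the pack), the handle is at rest, and the pack lies within 10 mm of where it started (contact force between platen and pack above 80 N and value of joint handle above 3.1 rad and velocity of joint handle between -0.05 and 0.05 rad/s and distance of pack from where it was at the start of the episode below 0.01 m); the robot touches nothing.
It fails at once if the handle or platen is gripped or forced: the fingers bear on it with more than 30 N (contact force between the fingers and platen above 30 N).
It fails at once if the pack is shifted or lifted (more than 12 mm) (distance of pack from where it was at the start of the episode above 0.012 m).
It fails at once if a bystander is displaced by more than 25 mm or tipped over (distance of any of brush_jar, ball_stand, paint_bottle, paint_tube, scissors, notebook, water_cup from where it was at the start of the episode above 0.025 m or angle between any of brush_jar, ball_stand, paint_bottle, paint_tube, scissors, notebook, water_cup's own z axis and vertical above 0.5 rad).
It also fails if it takes over 48 s, if anything falls off the work surface, if the arm or the gripper's body presses on something with over 40 N, if the wrist force passes 120 N, or if a joint passes its speed limit or range.

### The arm

A 6-joint arm with a two-finger parallel gripper is mounted at the origin on the work surface. World frame = base frame: x ahead of the robot, y to its left, z up, the work surface at z = 0. Lengths are in mm, angles in degrees, forces in N, time in s.
With the tool pointing down it reaches from about 275 to 850 mm from the base axis. Payload 19 kg.
Tool frame: the origin (TCP) lies at the very end of the fingers, on their centre line; the grasp point (between the pads) lies pinch_z behind it (pinch_z is the distance from the TCP to the grasp point, in mm); z points along the fingers, y is the line along which they close (so a half turn about z gives the same grasp; the last joint's range is limited). The gripper opens to 85 mm and grips with 20 to 120 N. Pads are 22 mm wide; open, the fingers measure 114 mm over their backs; the gripper's body (76 mm by 85 mm) begins 54 mm behind the grasp point. The pads swing forward as they close: fully open they stand 13 mm farther back than shut.
Start: joints at [-79.183, 8.623, 82.357, -0, 89.026, -7.678], TCP at [182.376, -545.275, 192.167] pointing down, gripper open.
Joint ranges: [-160.23, 160.23], [-39.13, 120.54], [6.94, 153.29], [-79.49, 259.48], [9.18, 160.14], [-161.06, 161.06]. Speed limits (degrees/s): [108.29, 108.29, 127.2, 172.46, 172.46, 172.46].

### API

Orientations are given as a 3x3 rotation matrix whose columns are the frame's x, y, z axes.
In Python, from station import goto, move_linear, move_j, grip, hold, inverse_kinematics, read_state, grab_frame, IKError, sign_off, pinch_z gives the robot as it stands. The module is installed in compiled form; this text tells all that it offers. Calls block until the motion is done:
- goto(position, orientation): joint-space move of the TCP to a pose.
- move_linear(position, attitude=None, max_speed=150): straight line of the TCP; attitude=None keeps the orientation; max_speed is the mean speed in mm/s.
- move_j(angles): joint-space move.
- grip(opening, grip_force=None): opening from 0.0 (shut) to 1.0 (fully open); grip_force is the grip in N (None keeps the last); returns when the fingers have stopped.
- hold(seconds).
- inverse_kinematics(position, orientation): joint angles nearest the present ones, or None.
- read_state(): the state.
- grab_frame(name): name is "scene" or "top" or "wrist"; returns a dict with "img" (384x512x3 uint8, blue, green, red), "fx", "fy", "cx", "cy" (pixels), "R" (3x3) and "t" (3): a world point X has camera coordinates R X + t. Camera axes: x right, y down, z forward; pixel columns grow to the right and rows downward; lengths in mm; the calibration is good to about 2 mm. The wrist camera is an equidistant fisheye: a pixel r from the principal point sees the ray r / f radians off the axis. A picture is of the moment at which its call begins. There is no depth.
A pose or a line that the arm cannot do raises IKError and nothing moves.
- sign_off(): hands the job in; it is judged then, once.
The state is a dict: "time_s": time; "joints": joint angles; "qd": joint speeds; "tau": joint torques, N m; "position": TCP position; "ee_rot": TCP orientation; "ft_force": force on the tool from outside, world axes, zero at the start; "wrist_torque": the same for the moment, N m; "width": opening from 0.0 (shut) to 1.0 (fully open); "finger_force": force on a finger pad.
Only numpy, scipy, OpenCV 4.12 (cv2) and the standard library are available. Lean on these libraries where they do the work, as an engineer would, in place of code of your own. Each camera call takes 0.05 s, during which the arm holds its last target. There are 200 camera calls.

## Working session

There is one attempt and no reset: what is moved stays moved. The work goes in short steps, each a Python script; the robot and the scene stay as the last script left them, time stands still between calls to the robot, and variables do not carry over. Pictures are saved under pics/ and viewed, at most 10 in all, crops included, and the job is handed in when it is done.

```bash
mkdir -p pics
python3 - <<'E'
from station import *
import cv2,numpy as np
for n in ("scene","top"):
    f=grab_frame(n); cv2.imwrite(f"pics/{n}0.png",f["img"]); np.savez(f"{n}0.npz",**f)
    print(n,f["fx"],f["cx"],f["cy"],np.round(f["R"],3).tolist(),np.round(f["t"],1), (-f["R"].T@f["t"]).round())
s=read_state();print(s["time_s"],s["ft_force"],pinch_z, np.round(s["ee_rot"],2).tolist())
E
```

```text
scene 425.3257729942682 259.0173900993944 190.2016701214541 [[-0.371, 0.929, 0.013], [0.744, 0.305, -0.594], [-0.555, -0.211, -0.804]] [ 185.7 -233.4 1785. ] [1234.  275. 1295.]
top 480.53714945259014 260.54807247252324 195.05325288107318 [[-0.012, -1.0, -0.001], [-0.995, 0.012, -0.095], [0.095, 0.0, -0.995]] [ -50.2  458.2 1677.7] [ 296.  -56. 1714.]
0.1 [-0.17026498  0.59953291  0.49272404] 18.700000000000003 [[0.95, 0.32, -0.0], [0.32, -0.95, 0.0], [0.0, -0.0, -1.0]]
```

View pics/scene0.png

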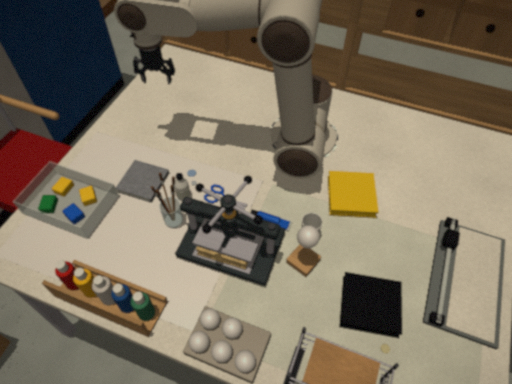

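View pics/top0.png

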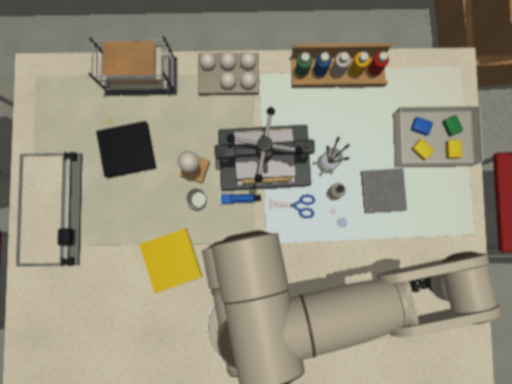

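The press is near top pixel (265,155) and the handle's hub near (264,143). I'll zoom in on both views.

Run:
```python
import cv2,numpy as np
a=cv2.imread("pics/top0.png")[95:215,165:365]; b=cv2.imread("pics/scene0.png")[165:285,150:350]
cv2.imwrite("pics/crop0.png",np.vstack([cv2.resize(a,None,fx=2.5*1,fy=2.5,interpolation=2),cv2.resize(b,None,fx=2.5,fy=2.5,interpolation=2)]))
```

```text
(no output)
```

View pics/crop0.png

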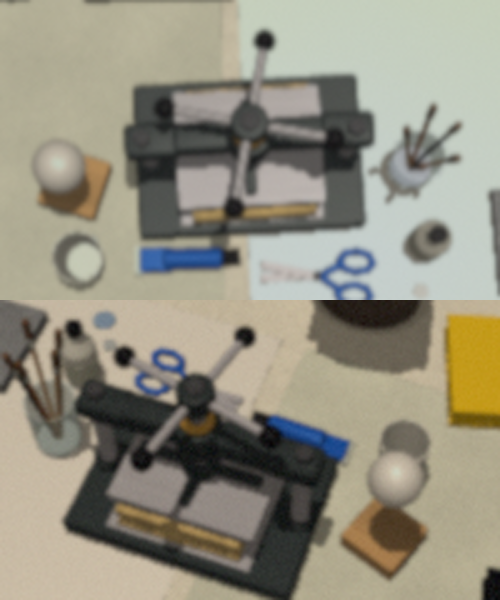

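```bash
cat > h.py <<'E'
import numpy as np,cv2
from station import *
def proj(f,X):
    c=f["R"]@X+f["t"]; return np.array([f["fx"]*c[0]/c[2]+f["cx"],f["fy"]*c[1]/c[2]+f["cy"]])
def plane(f,p,z):
    d=f["R"].T@np.array([(p[0]-f["cx"])/f["fx"],(p[1]-f["cy"])/f["fy"],1]); C=-f["R"].T@f["t"]
    return C+d*(z-C[2])/d[2]
def blob(f,p,r=7,th=55):
    g=f["img"].max(2); x,y=map(round,p); w=g[y-r:y+r+1,x-r:x+r+1].astype(float)
    m=np.clip(th-w,0,None); yy,xx=np.mgrid[y-r:y+r+1,x-r:x+r+1]
    return np.array([(m*xx).sum(),(m*yy).sum()])/m.sum()
E
python3 - <<'E'
from h import *
from scipy.optimize import least_squares
T=dict(np.load("top0.npz"));S=dict(np.load("scene0.npz"))
tp=[(270.6,111),(231,138.2),(299,150.2),(258.6,178.2)]; sp=[(206.8,229),(258,219.8),(200,187.4),(248,179.8)]
P=lambda f:np.array([[f["fx"],0,f["cx"]],[0,f["fy"],f["cy"]],[0,0,1]])@np.c_[f["R"],f["t"]]
B=[]
for a,b in zip(tp,sp):
    a2=blob(T,a,5,50) if a==tp[0] or a==tp[3] else np.array(a)
    h=cv2.triangulatePoints(P(T),P(S),np.array(a,float),np.array(b,float))[:,0];X=h[:3]/h[3];B.append(X)
    print(a2.round(1),X.round(1),plane(T,a,254).round(1),plane(T,a2,254).round(1),plane(S,b,254).round(1))
# joint fit: cx,cy,phi on z=254
def res(v):
    r=[]
    for k,(a,b) in enumerate(zip(tp,sp)):
        ang=v[2]+[0,np.pi/2,-np.pi/2,np.pi][k]
        X=np.array([v[0]+106*np.cos(ang),v[1]+106*np.sin(ang),254])
        r+=list(proj(T,X)-a)+list(proj(S,X)-b)
    return r
s=least_squares(res,[430,-60,-.1]);print(s.x,np.degrees(s.x[2]),np.round(s.fun,1))
# press yaw from base corners (z=36), top crop coordinates
for q in [(135,88),(355,76),(364,227),(142,237)]: print(plane(T,(q[0]/2.5+165,q[1]/2.5+95),36).round(1))
E
```

```text
[270.4 110.8] [697.6 -88.1 249.4] [697.1 -89.8 254. ] [697.8 -89.2 254. ] [699.2 -84.1 254. ]
[231.  138.2] [613.2  35.7 249. ] [612.8  33.6 254. ] [612.8  33.6 254. ] [615.4  39.2 254. ]
[299.  150.2] [ 572.4 -173.2  250.1] [ 572.8 -175.5  254. ] [ 572.8 -175.5  254. ] [ 573.9 -168.1  254. ]
[258. 178.] [487.5 -48.3 247.8] [487.4 -50.2 254. ] [487.9 -48.4 254. ] [491.1 -44.  254. ]
[ 5.93309066e+02 -6.74752659e+01 -1.90415285e-01] -10.909992175294091 [-0.7 -0.1 -0.8 -0.9 -1.  -0.2 -0.6 -0.8 -1.3 -0.1 -0.9 -0.5 -0.9 -0.6
 -0.8 -0.8]
[689.4  89.4  36. ]
[ 703.1 -223.6   36. ]
[ 486.8 -231.7   36. ]
[476.4  80.3  36. ]
```

Hub at about (592,-69), arms at -10.9° and press yaw about 2.5°, so θ ≈ 0.23 rad. I'll push the -y arm round the near side.

```bash
cat >> h.py <<'E'
C=np.array([592.5,-69.]);R0=np.array([[0,1,0],[1,0,0],[0,0,-1.]]);RAD=80;Z=237
def pt(deg,z=Z): a=np.radians(deg); return [C[0]+RAD*np.cos(a),C[1]+RAD*np.sin(a),z]
def ftan(deg,base):
    F=np.array(read_state()["ft_force"])-base; a=np.radians(deg)
    # resisting force acts ccw: (-sin,cos)
    return -F[0]*np.sin(a)+F[1]*np.cos(a), np.linalg.norm(F), F
E
python3 - <<'E'
from h import *
for d in (-75,-101,-180,-250,-282):
    q=inverse_kinematics(pt(d),R0); print(d,None if q is None else np.round(q,1))
p=read_state()["position"]
move_linear([p[0],p[1],350]); grip(0.0)
goto(pt(-72,350),R0); move_linear(pt(-72))
hold(.3); s=read_state(); print(s["time_s"],s["position"],s["ft_force"])
base=np.array(s["ft_force"]); np.save("base.npy",base)
for d in np.arange(-74,-101,-2):
    move_linear(pt(d),max_speed=40); f,n,F=ftan(d,base)
    print(d,round(f,1),round(n,1),read_state()["time_s"])
    if f>1.5: break
f=grab_frame("top"); cv2.imwrite("pics/t1.png",cv2.resize(f["img"][75:235,165:365],None,fx=3,fy=3))
E
```

```text
-75 [-20.4  14.8  69.9  -0.   95.3 -20.4]
-101 [-21.7  10.5  75.   -0.   94.4 -21.7]
-180 [-16.2   1.   85.4  -0.   93.5 -16.2]
-250 [-7.2  6.8 79.3 -0.  93.9 -7.2]
-282 [-6.4 12.2 73.1 -0.  94.8 -6.4]
5.3833 [ 617.37244994 -145.10186586  237.44980915] [ 0.06993157 -0.4537618   0.28959727]
-74 -0.2 1.1 5.6333
-76 0.0 1.2 5.8833
-78 0.8 1.7 6.1333
-80 0.1 1.6 6.3833
-82 0.1 0.4 6.6333
-84 -0.7 0.8 6.8833
-86 -0.4 1.1 7.1333
-88 0.6 1.7 7.3833
-90 0.3 0.9 7.6333
-92 0.7 0.8 7.8833
-94 -0.4 1.3 8.1333
-96 0.0 0.9 8.3833
-98 -0.8 1.5 8.6333
-100 -0.1 0.8 8.8833
```

View pics/t1.png

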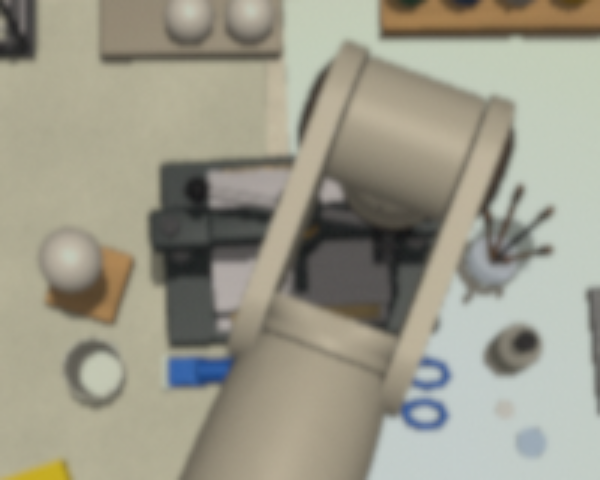

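The left ball is at pixel (230,138), so the handle hasn't moved. I'll check the scene and wrist views.

Run:
```python
from h import *
f=grab_frame("scene");w=grab_frame("wrist")
a=cv2.resize(f["img"][130:290,140:340],None,fx=2.5,fy=2.5,interpolation=2)
b=cv2.resize(w["img"],(400*4//3//1,400))[:, :]
cv2.imwrite("pics/sw1.png",np.hstack([a[:, :380],cv2.resize(b,(410,400))]))
print(proj(f,np.array(read_state()["position"])), read_state()["position"])
print((proj(f,np.array(read_state()["position"]))-[140,130])*2.5)
```

```text
[205.79309476 193.88017794] [ 578.63447835 -147.80332684  237.01610198]
[164.48273691 159.70044486]
```

View pics/sw1.png

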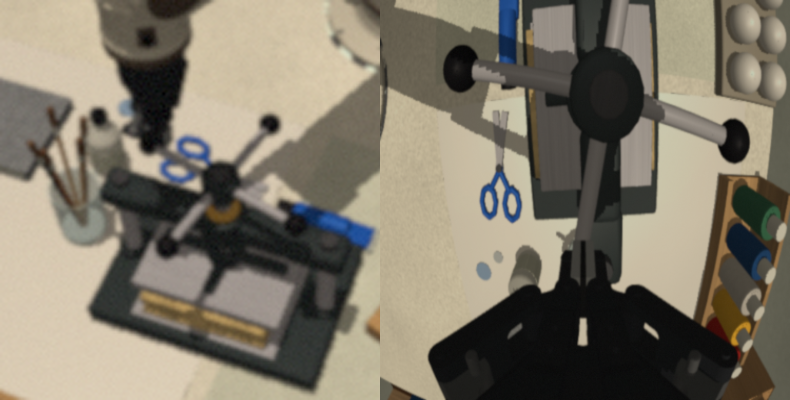

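Run:
```python
from h import *
s=read_state();print(s["width"],s["finger_force"],s["ft_force"])
w=grab_frame("wrist")
def pf(X):
    c=w["R"]@np.array(X)+w["t"];th=np.arctan2(np.hypot(c[0],c[1]),c[2]);k=w["fx"]*th/np.hypot(c[0],c[1]);return np.array([w["cx"]+k*c[0],w["cy"]+k*c[1]]).round(1)
print("cam",-w["R"].T@w["t"])
print("tcp",pf(s["position"]),"hub",pf([*C,256]))
for r in (24,50,80,106): a=np.radians(-100.9);print(r,pf([C[0]+r*np.cos(a),C[1]+r*np.sin(a),256]))
for d in (79.1,-10.9,169.1): a=np.radians(d);print(d,pf([C[0]+106*np.cos(a),C[1]+106*np.sin(a),256]))
im=w["img"][150:384,130:420];im=np.clip(im.astype(float)*1.6+20,0,255).astype(np.uint8)
cv2.imwrite("pics/w2.png",cv2.resize(im,None,fx=2.5,fy=2.5,interpolation=2))
```

```text
0.0013168855559484705 0.0 [-0.25005457  0.11174705  0.02198715]
cam [579.06754141 -67.68122362 418.41385551]
tcp [252.1 216.6] hub [277.7  95.6]
24 [268.9 138.2]
50 [259.7 182.5]
80 [250.  228.9]
106 [242.5 264.1]
79.1 [311.4 -71.8]
-10.9 [438.8 139.3]
169.1 [97.8 70.2]
```

View pics/w2.png

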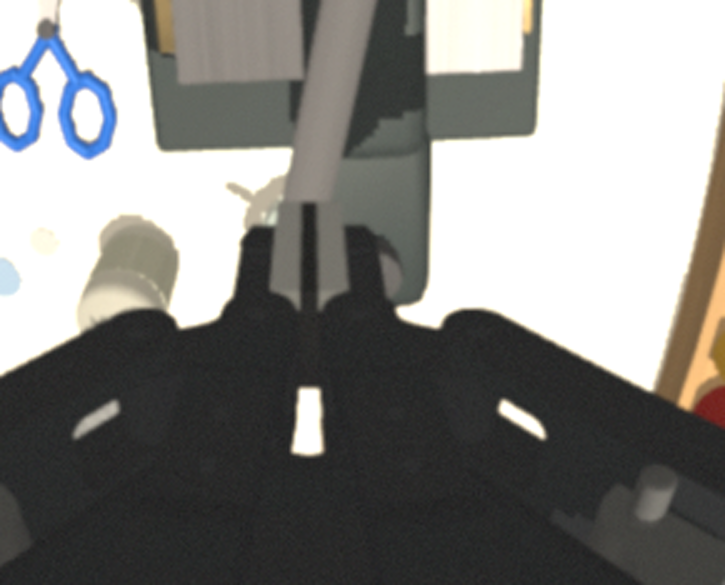

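The fingertip shows at wrist row ~232, where the reported TCP should be at 217. So the real tip is about 20 mm higher than reported and passed over the arm without touching it. I'll back off, go lower and retry.

```bash
sed -i 's/Z=237/Z=218/' h.py
python3 - <<'E'
from h import *
move_linear(pt(-72,237)); 
base=np.array(read_state()["ft_force"])
for z in (230,224,218):
    move_linear(pt(-72,z),max_speed=40); F=np.array(read_state()["ft_force"])-base
    if np.linalg.norm(F)>5: print("touch",z,F); break
hold(.3); base=np.array(read_state()["ft_force"]); np.save("base.npy",base)
for d in np.arange(-75,-121,-3):
    move_linear(pt(d),max_speed=50); f,n,F=ftan(d,base)
    print(d,round(f,1),F.round(1),round(read_state()["time_s"],2))
    if n>15: break
f=grab_frame("top"); w=grab_frame("wrist")
a=cv2.resize(f["img"][95:215,165:365],(500,300));b=cv2.resize(w["img"],(400,300))
cv2.imwrite("pics/t2.png",np.hstack([a[:,:400],b]))
E
```

```text
-75 1.3 [ 1.6 -0.9 -0.8] 10.97
-78 1.3 [ 1.3 -0.1 -0.5] 11.22
-81 0.6 [ 0.7 -0.3 -0.6] 11.47
-84 1.1 [ 1.1  0.1 -0.9] 11.72
-87 0.3 [ 0.3  0.2 -0.9] 11.97
-90 1.4 [ 1.4 -0.4 -0.8] 12.22
-93 2.6 [ 2.6  0.6 -0.6] 12.47
-96 2.0 [ 1.9 -0.8 -0.3] 12.72
-99 2.4 [ 2.4 -0.2 -0.2] 12.97
-102 1.9 [ 1.9 -0.6 -0.9] 13.22
-105 2.6 [ 2.7 -0.  -0.5] 13.47
-108 2.5 [ 2.4 -0.7 -0.1] 13.72
-111 2.6 [ 3.   0.6 -1.9] 13.97
-114 2.8 [ 3.  -0.2 -1.1] 14.22
-117 2.9 [ 2.9 -0.9  0.4] 14.47
-120 3.0 [3.5 0.1 0.6] 14.72
```

View pics/t2.png

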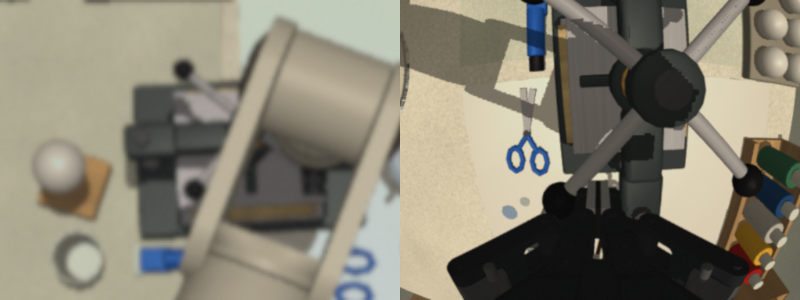

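The handle is turning now: the left ball moved to about (238,123). I'll keep pushing round.

Run:
```python
from h import *
base=np.load("base.npy")
for i,d in enumerate(range(-125,-251,-5)):
    move_linear(pt(d),max_speed=60); f,n,F=ftan(d,base)
    if i%3==0 or f>6: print(d,round(f,1),F.round(1),round(read_state()["time_s"],2))
    if n>12: break
f=grab_frame("top"); w=grab_frame("wrist")
a=cv2.resize(f["img"][95:215,165:365],(500,300));b=cv2.resize(w["img"],(400,300))
cv2.imwrite("pics/t3.png",np.hstack([a[:,:400],b]))
```

```text
-125 1.5 [ 1.5 -0.5  0.1] 15.08
-140 1.2 [ 1.1 -0.7  0.6] 15.88
-155 0.4 [ 1.1  0.1 -0.6] 16.68
-170 0.6 [ 1.9 -0.3 -0.4] 17.48
-185 0.6 [ 1.9 -0.8  0.7] 18.28
-200 0.4 [ 2.5 -1.3  0.8] 19.08
-215 0.2 [ 0.4 -0.6  2. ] 19.88
-230 -0.3 [ 1.3 -1.2  4. ] 20.68
-245 -2.0 [ 2.9 -1.7  5.1] 21.48
```

View pics/t3.png

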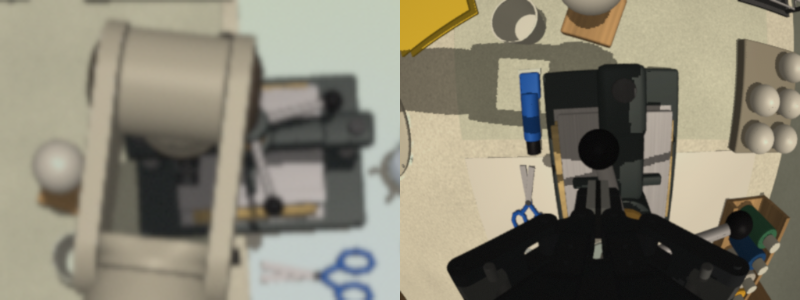

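Run:
```python
from h import *
T=dict(np.load("top0.npz"))
for q in [(331,100),(274,206)]:
    X=plane(T,(q[0]/2.5+165,q[1]/2.5+95),252); v=X[:2]-C; print("top",X.round(1),np.hypot(*v),np.degrees(np.arctan2(v[1],v[0])))
s=read_state();print(s["position"],s["ft_force"],s["width"])
w=grab_frame("wrist")
for p in [(253,192),(432,287)]:
    d=np.array(p)-[w["cx"],w["cy"]];r=np.hypot(*d);th=r/w["fx"]
    ray=w["R"].T@np.array([*(np.sin(th)*d/r),np.cos(th)]);c=-w["R"].T@w["t"];X=c+ray*(252-c[2])/ray[2];v=X[:2]-C
    print("wrist",X.round(1),np.hypot(*v),np.degrees(np.arctan2(v[1],v[0])))
```

```text
top [ 620.8 -171.7  252. ] 106.4930842324329 -74.57780128110356
top [489.5 -99.3 252. ] 107.34744825859218 -163.62330867104498
[565.57790163   6.49642242 218.59316591] [1.56675847 0.34126393 9.14264533] -0.0022799174618208296
wrist [566.1  35.4 252. ] 107.66985518720115 104.20048188770215
wrist [695.5 -37.8 252. ] 107.59500334532589 16.839326941736708
```

The arm is at -255° (θ≈2.9), but the finger is riding on its shoulder (Fz rising to 9 N). I'll back off, lower the finger and re-engage.

```bash
sed -i 's/Z=218/Z=200/' h.py
python3 - <<'E'
from h import *
move_linear(pt(-240,218),max_speed=80);move_linear(pt(-228,218),max_speed=80); hold(.2)
base=np.array(read_state()["ft_force"]); print(base)
for z in (212,206,200):
    move_linear(pt(-228,z),max_speed=40); F=np.array(read_state()["ft_force"])-base
    if np.linalg.norm(F)>5: print("touch",z,F); raise SystemExit
hold(.3); base=np.array(read_state()["ft_force"]); np.save("base.npy",base)
for d in np.arange(-231,-273,-3):
    move_linear(pt(d),max_speed=50); f,n,F=ftan(d,base)
    print(d,round(f,1),F.round(1),round(read_state()["time_s"],2))
    if f>7 or n>12: break
E
```

```text
[0.28368061 0.24338165 0.12215255]
-231 -0.8 [ 1.1 -0.2 -0.5] 24.23
-234 0.6 [-0.2 -0.8 -0.8] 24.48
-237 0.2 [ 0.1 -0.5 -0.6] 24.73
-240 0.4 [-0.3 -0.2 -0.4] 24.98
-243 1.5 [-1.  -1.4  0.5] 25.23
-246 0.8 [-0.3 -1.3 -0. ] 25.48
-249 0.8 [-0.2 -1.6 -0.3] 25.73
-252 1.0 [-0.5 -1.8  0.2] 25.98
-255 1.4 [-1.1 -1.4 -0.6] 26.23
-258 2.0 [-1.7 -1.8 -1.1] 26.48
-261 4.8 [-4.4 -2.7  0.6] 26.73
-264 6.1 [-6.  -2.1 -0. ] 26.98
-267 8.7 [-8.5 -3.3  1.3] 27.23
```

Run:
```python
from h import *
base=np.load("base.npy"); d=-267
while d>-276:
    d-=1.5; move_linear(pt(d),max_speed=30); f,n,F=ftan(d,base)
    print(d,round(f,1),F.round(1),round(read_state()["time_s"],2))
    if f>12 or n>16: break
move_linear(pt(d+6),max_speed=40);move_linear(pt(d+16),max_speed=60); move_linear(pt(d+30),max_speed=80)
print(read_state()["ft_force"])
move_linear(pt(d+30,350)); goto([300,-420,380],R0)
print(read_state()["time_s"],read_state()["ft_force"])
f=grab_frame("top"); s=grab_frame("scene")
cv2.imwrite("pics/end.png",np.hstack([cv2.resize(f["img"][95:215,200:360],(400,300)),cv2.resize(s["img"][165:285,150:310],(400,300))]))
```

```text
-268.5 11.5 [-11.4  -6.3   0.7] 27.48
-270.0 13.9 [-13.9  -5.8   2.3] 27.73
[0.92681407 0.05986367 0.09408451]
31.8 [0.12032448 0.29353977 0.39946465]
```

View pics/end.png

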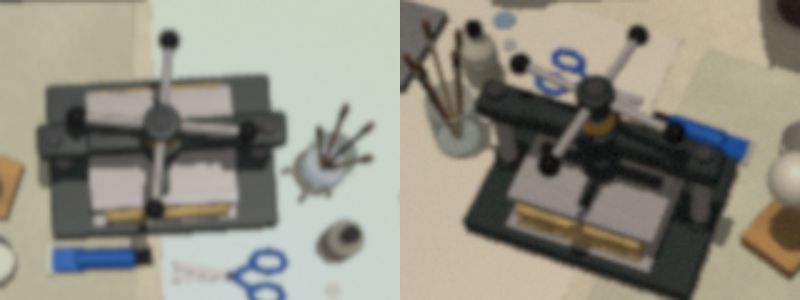

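The last push took 13.9 N, about θ 3.43. The handle now rests near 3.3, the pack hasn't moved, and the arm is clear.

```bash
python3 -c "
from station import *
print(sign_off())"
```

```text
the job is handed in; nothing more can be done
None
```

The press is closed on the pack and handed in: the handle was pushed to about 3.4 rad (13.9 N) and settled near 3.3 by camera, and the pack and bystanders look unmoved; the platen force itself could not be measured, and sign-off returned no verdict.

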